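# Slide the padlock tray across the gap and clamp it down

## Robot

A 6-joint arm with a two-finger parallel gripper is mounted at the origin on the work surface. World frame = base frame: x ahead of the robot, y to its left, z up, the work surface at z = 0. Lengths are in mm, angles in rad, forces in N, time in s.
With the tool pointing down it reaches from about 275 to 850 mm from the base axis. Payload 19 kg.
Tool frame: the origin (TCP) lies midway between the tips of the shut fingers; the grasp point (between the pads) lies 19 mm behind it (bot.tcp_to_grasp is the distance from the TCP to the grasp point, in mm); z points along the fingers, y is the line along which they close (so a half turn about z gives the same grasp; the last joint's range is limited). The gripper opens to 85 mm and grips with 20 to 120 N. Pads are 22 mm wide; open, the fingers measure 114 mm over their backs; the gripper's body (76 mm by 85 mm) begins 54 mm behind the grasp point. The pads swing forward as they close: fully open they stand 13 mm farther back than shut.
Start: joints at [-0.134, 0.15, 1.437, -0, 1.554, -0.134], TCP at [574.97, -0.016, 231.267] pointing down, gripper open.
Joint ranges: [-2.8, 2.8], [-0.68, 2.1], [0.12, 2.68], [-1.39, 4.53], [0.16, 2.79], [-2.81, 2.81]. Speed limits (rad/s): [1.89, 1.89, 2.22, 3.01, 3.01, 3.01].

## Interface

Orientations are given as a unit quaternion [w, x, y, z].
In Python, from workcell import observe, eyes, ticket, bot gives the robot as it stands.
- The arm moves only by the tool play_rows, never from a script. Its argument "rows" is a list of rows, each a list of 3 entries, a list of its own where there are three numbers: the opening, from 0 (shut) to 1 (fully open), then the shift along the tool's x, y, z in cm, then the turn about the tool's z in degrees. In form: [[fingers, [x, y, z], turn], ...]. A call has 1 to 10 rows; each row is the pose to reach, as a shift and turn from the pose commanded when the call began, along the tool's axes at that moment; what a row does not reach only later rows make up. A row lasts 1/8 s, in which the tool goes at most 62.5 mm and 10.7 degrees, less where a joint would pass 70% of its speed; a pose out of reach is approached as far as the arm can. A call with a gripper value outside its range is refused whole. The fingers move at their own pace and stop on an object; "force" is the grip in N (left out, the last holds). Time passes only in rows, so rows that repeat a pose let the fingers close. It gives the time, the measured TCP pose, the force, the opening and the grip force at its end, in the units of the state.
- observe(): the state, without advancing time (a new reading comes with each control period).
- eyes.grab_frame(name): name is "scene" or "side" or "wrist"; returns a dict with "frame" (400x640x3 uint8, blue, green, red), "depth" (400x640 float32, mm along the optical axis (not along the pixel's ray), 0 where there is no reading), "intrinsics" (3x3 intrinsics, pixels), "origin" and "rotation" of the camera in the world. Camera axes: x right, y down, z forward; pixel columns grow to the right and rows downward; lengths in mm; the calibration is good to about 2 mm. A picture is of the moment at which its call begins.
- ticket.sign_off(): hands the job in; it is judged then, once.
The state is a dict: "clock": time; "qpos": joint angles; "qvel": joint speeds; "joint_efforts": joint torques, N m; "tcp_pos": TCP position; "eef_rot": TCP orientation; "wrist_force": force on the tool from outside, world axes, zero at the start; "torque": the same for the moment, N m; "opening": opening from 0.0 (shut) to 1.0 (fully open); "grasp_force": force on a finger pad.
Only numpy, scipy, OpenCV 4.12 (cv2) and the standard library are available. Lean on these libraries where they do the work, as an engineer would, in place of code of your own. Each camera call takes 0.05 s, during which the arm holds its last target. There are 200 camera calls.

## Task

Slide the tray of padlocks off the wooden key cabinet, straight across the open gap and onto the steel stand until its front is fully home against the stop, keeping it level: hold its tail so that neither end dips into the gap, and do not lift it or spill the padlocks. Then close the stand's locking clamp by pushing its grey handle outward and down past centre so that it locks onto the tray's front edge, let go, and leave the lock parts lying on the bench in the gap alone.

Things in the scene. Friction and masses are not known exactly. Their poses are not given: they have to be found in the camera images.
- near_stand: low wooden key cabinet with a grey top, fixed, 160 mm (x) by 180 mm (y), top 70 mm above the bench. Origin at the centre of its underside on the bench; its +y axis points across the gap to the steel stand, its +x axis away from the robot.
- far_stand: fixed steel stand with a flat top 160 mm (x) by 175 mm (y), 68 mm above the bench, in line with the cabinet beyond an open gap of 90 to 105 mm. Origin: centre of the underside of that top part, on the bench; axes parallel to the cabinet's. A steel stop bar, 12 mm high, crosses its +y end, and the locking clamp stands behind the stop.
- stop_foot (a point): point on the far stand's top surface at the foot of the stop's face, on the centre line (82.5 mm to +y of the stand's origin). The tray's front must come up against it.
- tray: loose white tray, 120 mm (x) by 160 mm (y), walls 30 mm, floor 4 mm; about 0.62 kg with two padlocks in its front half, so far overhanging it dips unless its tail is held. Tail half empty. Origin: centre of its underside; +y is the front end, which leads, with an upturned lower edge and a 50 mm wide clamp flange on top. Starts on the cabinet, within 3 degrees of parallel.
- pull_plate (a point): grip point on the upright plate of the tray's tail wall: plate 60 mm wide (x), 10 mm thick (y), its top 65 mm above the tray's underside; this point is on its mid-plane, 50 mm above the underside and 75 mm to -y of the tray's origin. Pinch it from above with the fingers closing along the tray's y.
- tray_front (a point): centre of the tray's front end, at the height of the underside, 80 mm to +y of the tray's origin.
- tray_rear (a point): centre of the tray's tail end, at the height of the underside, 80 mm to -y of the tray's origin.
- padlock_a: loose brass padlock, 40 by 65 by 16 mm, lying flat in the tray's front pocket on the -x side; origin at the middle of its underside.
- padlock_b: loose brass padlock like the other, in the front pocket on the +x side.
- clamp_handle (a joint): angle of the clamp's grey handle, rad: 0 open (raised 1.2 rad above level, leaning to the stand's +y, away from the tray), growing as it is pushed outward and down to 1.2 (level, locked). A spring returns it to 0 if let go before 1.0 (centre) and holds it locked beyond; about 6 N at the grey plastic grip at first, less towards centre.
- clamp_pivot (a point): axis about which the clamp handle turns (it runs along the stand's x), 154.5 mm to +y of the stand's origin and 124 mm above the bench.
- handle_press (a point): point on the mid-line of the handle's grey plastic grip, 70 mm from the pivot; grip 20 mm wide (x), 12 mm thick, from 32 to 88 mm from the pivot. When open it is 65 mm above the pivot and 25 mm to +y of it. Push it on its upper side (facing the tray when open) along an arc about the pivot.
- clamp_arm: the clamp's steel hold-down arm with a round rubber foot 42 mm from its own pivot, linked to the handle: raised about 0.6 rad when open, level and pressing on the tray's front flange, 98 mm above the bench, when locked. Origin on the arm's own pivot, 114.5 mm to +y of the stand's origin and 106 mm up.
- lock_barrel: bystander: loose steel lock barrel, 48 mm long, 28 mm high, lying on the bench in the gap; origin at its underside.
- loose_padlock: bystander: loose steel padlock, 40 by 65 by 16 mm, lying on the bench in the gap, farther from the robot than the barrel; origin at its underside.

How it is judged:
By the outcome, as a careful person would: the job done as asked, in the order asked, and still so for the second after the job is handed in, with the robot touching nothing.
It also fails if it takes over 54 s, if anything falls off the work surface, if the arm or the gripper's body presses on something with over 40 N, if the wrist force passes 120 N, or if a joint passes its speed limit or range.

## Working session

There is one attempt and no reset: what is moved stays moved. The work goes in short steps, Python scripts to look and compute and a tool call to move; the robot and the scene stay as the last step left them, time stands still between calls to the robot, and variables do not carry over. Pictures are saved under pics/ and viewed, at most 10 in all, crops included, and the job is handed in when it is done.

Besides the shell and the picture viewer there is one more tool, called after "Call:" as name(argument=value, ...), one argument or row to a line, values as JSON. play_rows: Moves the arm, as the interface text tells. Its arguments: {"type":"object","properties":{"rows":{"type":"array"},"force":{"type":"number"}},"required":["rows"]}

```bash
mkdir -p pics; ls; cat > h.py <<'E'
from workcell import observe, eyes, ticket, bot
import numpy as np, cv2
def grab(n, fn=None):
    f=eyes.grab_frame(n)
    if fn: cv2.imwrite('pics/'+fn,f['frame'])
    return f
def pts(f):
    K=np.array(f['intrinsics']);d=f['depth'];v,u=np.mgrid[0:400,0:640]
    c=np.stack([(u-K[0,2])/K[0,0]*d,(v-K[1,2])/K[1,1]*d,d],-1)
    return c@np.array(f['rotation']).T+np.array(f['origin'])
E
python3 - <<'E'
from h import *
for n in ['scene','side']:
    f=grab(n,n+'1.png'); np.savez(n+'1.npz',**f)
    print(n,np.round(f['origin']),np.round(f['rotation'],2).tolist(),np.array(f['intrinsics']).tolist())
s=observe();print(s['eef_rot'],s['tcp_pos'],s['wrist_force'],bot.tcp_to_grasp)
E
```

```text
pics
scene [ 773. -432.  972.] [-0.27, 0.93, 0.26, -0.07] [[425.644555655849, 0.0, 314.729762358942], [0.0, 425.644555655849, 201.57558995777038], [0.0, 0.0, 1.0]]
side [319. 622. 730.] [0.07, -0.17, 0.9, -0.39] [[465.4768227676941, 0.0, 318.07678012216513], [0.0, 465.4768227676941, 200.3191979644235], [0.0, 0.0, 1.0]]
[-4.09775049e-04  7.07114858e-01  7.07098513e-01 -3.19054992e-04] [5.74797389e+02 8.35071739e-03 2.30763254e+02] [ 0.43398838 -0.05106813 -0.70657793] 18.700000000000003
```

View pics/scene1.png

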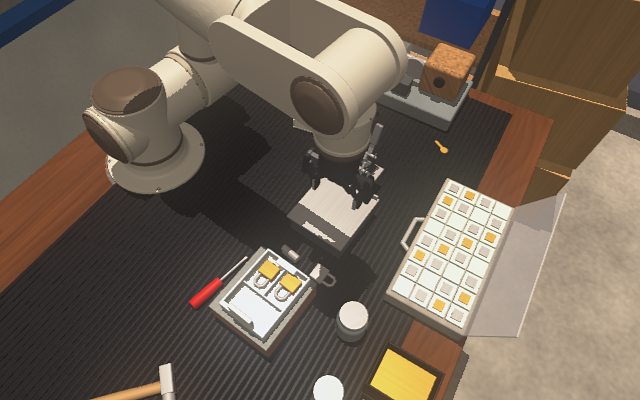

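View pics/side1.png

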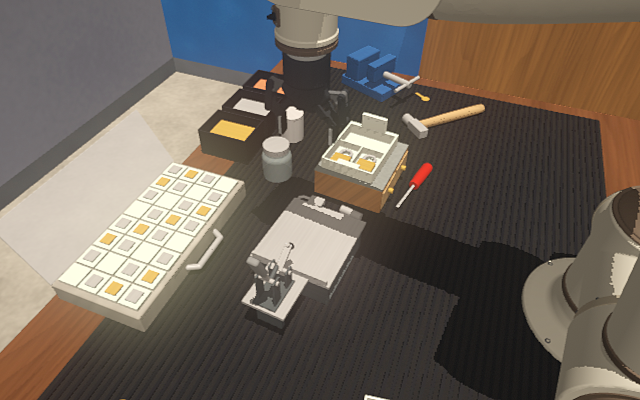

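The scene view shows the tray with two padlocks on the cabinet at about (262,295) and the steel stand under the gripper at about (335,215). In the side view the stand top is near (310,240), the clamp near (275,275) and the tray's plate near (375,122). Next I'll measure these with depth.

```bash
python3 - <<'E'
from h import *
for n,box in [('scene',None),('side',None)]:
    f=dict(np.load(n+'1.npz')); P=pts(f); ok=f['depth']>0; z=P[...,2]
    roi=ok&(P[...,0]>350)&(P[...,0]<800)&(P[...,1]>-480)&(P[...,1]<300)
    for lo,hi in [(64,73),(96,104),(128,139),(10,32)]:
        m=(roi&(z>lo)&(z<hi)).astype(np.uint8)
        c,l,st,ce=cv2.connectedComponentsWithStats(m)
        for i in range(1,c):
            if st[i,4]<25: continue
            q=P[l==i]; r=cv2.minAreaRect(q[:,:2].astype(np.float32))
            print(n,lo,st[i,4],'pix',np.round(ce[i]),'mean',np.round(q.mean(0)),'rect',np.round(r[0],1),np.round(r[1],1),round(r[2],2), 'zmed',round(np.median(q[:,2]),1))
E
```

```text
Traceback (most recent call last):
  File "h.py", line 10, in pts
    return c@np.array(f['rotation']).T+np.array(f['origin'])
           ~^~~~~~~~~~~~~~~~~~~~~~~~~~
ValueError: matmul: Input operand 1 has a mismatch in its core dimension 0, with gufunc signature (n?,k),(k,m?)->(n?,m?) (size 4 is different from 3)
```

```bash
python3 - <<'E'
s=open('h.py').read()
s=s.replace("import numpy as np, cv2","import numpy as np, cv2\nfrom scipy.spatial.transform import Rotation as R")
s=s.replace("np.array(f['rotation']).T","R.from_quat(np.array(f['rotation'])[[1,2,3,0]]).as_matrix().T")
open('h.py','w').write(s)
E
python3 - <<'E'
from h import *
for n,box in [('scene',None),('side',None)]:
    f=dict(np.load(n+'1.npz')); P=pts(f); ok=f['depth']>0; z=P[...,2]
    roi=ok&(P[...,0]>350)&(P[...,0]<800)&(P[...,1]>-480)&(P[...,1]<300)
    for lo,hi in [(64,73),(96,104),(128,139),(10,32)]:
        m=(roi&(z>lo)&(z<hi)).astype(np.uint8)
        c,l,st,ce=cv2.connectedComponentsWithStats(m)
        for i in range(1,c):
            if st[i,4]<25: continue
            q=P[l==i]; r=cv2.minAreaRect(q[:,:2].astype(np.float32))
            print(n,lo,st[i,4],'pix',np.round(ce[i]),'mean',np.round(q.mean(0)),'rect',np.round(r[0],1),np.round(r[1],1),round(r[2],2), 'zmed',round(np.median(q[:,2]),1))
E
```

```text
scene 64 134 pix [374. 171.] mean [576. 228.  70.] rect [566.5 224.1] [48.3 49.4] 86.97 zmed 69.7
scene 64 3261 pix [330. 213.] mean [540.  55.  69.] rect [537.8  72.3] [176.1 161.5] 85.21 zmed 68.7
scene 64 1407 pix [258. 306.] mean [ 522. -229.   70.] rect [ 518.9 -203.6] [180.8 161. ] 85.19 zmed 70.5
scene 64 92 pix [348. 327.] mean [ 714. -169.   67.] rect [ 712.5 -164.2] [64.4 29.6] 6.53 zmed 66.6
scene 64 89 pix [376. 363.] mean [ 797. -204.   70.] rect [ 797.1 -200.4] [99.1  4.5] 89.96 zmed 70.2
scene 96 692 pix [268. 288.] mean [ 529. -192.  100.] rect [ 525.1 -201.2] [160.8 121.9] 83.9 zmed 100.3
scene 128 40 pix [371. 153.] mean [557. 226. 132.] rect [557.6 228.6] [19.6 27.9] 66.37 zmed 132.2
scene 128 163 pix [239. 313.] mean [ 519. -277.  135.] rect [ 518.2 -276.1] [10.6 59.6] 84.49 zmed 135.4
scene 10 215 pix [410. 231.] mean [728. 137.  25.] rect [730.9 139.4] [ 25.3 112.4] 0.1 zmed 25.7
scene 10 198 pix [316. 240.] mean [537.  -7.  21.] rect [533.5  -6.7] [ 10.7 148.3] 89.02 zmed 21.2
scene 10 158 pix [290. 253.] mean [501. -71.  25.] rect [500.2 -69. ] [17.5 49.1] 79.
[... 2520 characters left out ...]
85.05 zmed 22.4
side 10 519 pix [351. 196.] mean [ 516. -116.   21.] rect [ 514.3 -118.9] [172.   56.4] 14.99 zmed 21.3
side 10 1200 pix [200. 253.] mean [739. 146.  22.] rect [732.1 126.7] [346.5  29.6] 89.8 zmed 22.7
side 10 130 pix [316. 200.] mean [585. -81.  15.] rect [589.8 -81.2] [25.1 46.7] 86.4 zmed 14.9
side 10 176 pix [351. 212.] mean [499. -66.  24.] rect [500.5 -67.8] [16.2 49.6] 80.06 zmed 24.7
side 10 31 pix [358. 242.] mean [460.   6.  19.] rect [460.9   4.5] [10.   7.8] 83.48 zmed 18.5
side 10 183 pix [316. 294.] mean [492. 155.  21.] rect [494.3 151.7] [10.9 50.4] 85.22 zmed 20.8
side 10 137 pix [270. 318.] mean [550. 231.  19.] rect [550.5 230.8] [50.3  9.1] 4.42 zmed 19.0
```

Call:
play_rows(
  rows=[
    [1,[-5,-1,0],-10],
    [1,[-10,-2,0],-20],
    [1,[-15,-3,0],-30],
    [1,[-20,-4,0],-40],
    [1,[-24,-5,0],-50],
    [1,[-27.6,-5.7,0],-60],
    [1,[-27.6,-5.7,2],-70],
    [1,[-27.6,-5.7,4],-80],
    [1,[-27.6,-5.7,4],-84.3],
    [1,[-27.6,-5.7,4],-84.3],
  ],
)

```text
clock: 1.35
tcp_pos: [517.8, -276.0, 190.9]
eef_rot: [-0.0, 0.05, 0.999, 0.0]
wrist_force: [0.6, -0.0, 0.2]
opening: 0.999
grasp_force: 0.0
```

```bash
python3 - <<'E'
from h import *
f=grab('wrist','w1.png');s=observe()
print(s['clock'],s['tcp_pos'],s['eef_rot'],s['qpos'],s['wrist_force'],s['opening'])
P=pts(f);z=P[...,2];ok=(f['depth']>0)
for lo,hi in [(128,140),(96,104)]:
    m=(ok&(z>lo)&(z<hi)).astype(np.uint8);c,l,st,ce=cv2.connectedComponentsWithStats(m)
    for i in range(1,c):
        if st[i,4]<150: continue
        q=P[l==i];r=cv2.minAreaRect(q[:,:2].astype(np.float32));print(lo,st[i,4],np.round(ce[i]),np.round(r[0],1),np.round(r[1],1),r[2],np.median(q[:,2]))
E
```

```text
1.4 [ 517.95247748 -276.01409183  191.20970714] [-1.34465850e-04  5.06592222e-02  9.98715987e-01  5.83819239e-05] [-6.20821817e-01  1.91624792e-01  1.47046944e+00 -4.70560833e-05
  1.47978784e+00 -2.09025203e+00] [-0.5031512   0.31074038 -0.56701579] 1.0009599609194122
128 1323 [322. 216.] [ 517.9 -276.2] [ 9.6 59.5] 84.72083282470703 135.7562419504634
96 4657 [467. 177.] [ 526.2 -201.1] [160.9 120.5] 84.23438262939453 100.9181975580857
96 877 [362. 271.] [ 579.1 -245.9] [82.9 13.6] 78.41815948486328 100.76620032146289
```

View pics/w1.png

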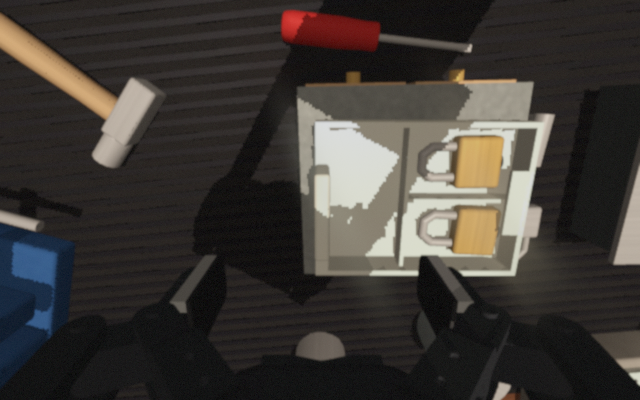

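The gripper is centred over the plate at about (322,216), with both padlocks in the front pockets. I'll descend and grip.

Call:
play_rows(
  rows=[
    [1,[0,0,4],0],
    [1,[0,0,7],0],
    [1,[0,0,8.9],0],
    [1,[0,0,8.9],0],
    [0.3,[0,0,8.9],0],
    [0,[0,0,8.9],0],
    [0,[0,0,8.9],0],
    [0,[0,0,8.9],0],
    [0,[0,0,8.9],0],
    [0,[0,0,8.9],0],
  ],
  force=60,
)

```text
clock: 2.65
tcp_pos: [518.1, -276.0, 102.7]
eef_rot: [0.0, 0.05, 0.999, -0.0]
wrist_force: [-0.9, 1.3, 6.1]
opening: 0.105
grasp_force: 59.5
```

```bash
python3 - <<'E'
from h import *
f=grab('scene');s=observe()
print(s['clock'],s['tcp_pos'],s['eef_rot'],s['wrist_force'],s['torque'],s['opening'],s['grasp_force'])
P=pts(f);z=P[...,2];ok=(f['depth']>0)&(P[...,0]>400)&(P[...,0]<660)&(P[...,1]<300)&(P[...,1]>-320)
def rect(m,t,mn=100):
    c,l,st,ce=cv2.connectedComponentsWithStats(m.astype(np.uint8))
    for i in range(1,c):
        if st[i,4]<mn: continue
        q=P[l==i];r=cv2.minAreaRect(q[:,:2].astype(np.float32));print(t,st[i,4],np.round(ce[i]),np.round(r[0],1),np.round(r[1],1),round(r[2],2),np.round(np.median(q[:,2]),1))
for lo,hi in [(64,73),(76,84),(96,104),(120,200)]: rect(ok&(z>lo)&(z<hi),lo,40)
# stand side edges: fit lines
q=P[ok&(z>64)&(z<72)&(P[...,1]>-10)&(P[...,1]<150)]
L=[];H=[]
for y in range(0,140,10):
    b=q[abs(q[:,1]-y)<5]; L.append((y,b[:,0].min()));H.append((y,b[:,0].max()))
print(np.round(L).tolist(),np.round(H).tolist())
E
```

```text
2.7 [ 518.12282143 -276.00610648  102.6720325 ] [ 2.03389158e-04  4.97220599e-02  9.98763071e-01 -6.56066869e-05] [-1.12145023  2.23526061  6.04381132] [ 0.24028176  0.0737232  -0.07685043] 0.10380255028274125 59.54516887664795
64 394 [363. 174.] [549.1 208.4] [82.7 80.7] 86.2 68.9
64 3828 [333. 209.] [538.   72.4] [177.2 161.3] 85.58 68.8
64 764 [278. 321.] [ 554.8 -206. ] [180.9  89.7] 85.09 70.5
76 153 [353. 183.] [545.1 157.3] [  9.1 149.8] 85.48 80.1
76 47 [300. 278.] [ 570.3 -133.9] [18.2 32.1] 57.41 78.3
76 47 [293. 302.] [ 587.  -186.8] [114.4   1.6] 84.42 80.1
96 466 [282. 292.] [ 531.5 -201.8] [160.9 108.6] 84.38 100.4
120 264 [372. 144.] [549.5 230.8] [40.7 43.9] 17.68 159.3
120 57 [354. 171.] [545.2 159. ] [33.2 12.2] 85.75 129.6
120 103 [256. 290.] [ 531.4 -233.8] [38.3  9.5] 83.95 181.7
120 291 [237. 320.] [ 529.4 -290.9] [61.5 28.2] 69.42 153.3
[[0.0, 452.0], [10.0, 453.0], [20.0, 454.0], [30.0, 454.0], [40.0, 456.0], [50.0, 457.0], [60.0, 457.0], [70.0, 457.0], [80.0, 459.0], [90.0, 459.0], [100.0, 460.0], [110.0, 461.0], [120.0, 462.0], [130.0, 463.0]] [[0.0, 613.0], [10.0, 614.0], [20.0, 614.0], [30.0, 616.0], [40.0, 616.0], [50.0, 616.0], [60.0, 618.0], [70.0, 618.0], [80.0, 619.0], [90.0, 620.0], [100.0, 621.0], [110.0, 622.0], [120.0, 623.0], [130.0, 623.0]]
```

Call:
play_rows(
  rows=[
    [0,[0.04,0.4,0],-0.1],
    [0,[0.12,1.2,0],-0.2],
    [0,[0.25,2.2,0],-0.4],
    [0,[0.38,3.2,0],-0.5],
    [0,[0.5,4.2,0],-0.7],
    [0,[0.62,5.2,0],-0.8],
    [0,[0.72,6.2,0],-0.9],
    [0,[0.81,7.2,0],-1.0],
    [0,[0.88,8.2,0],-1.1],
    [0,[0.93,9.0,0],-1.1],
  ],
)

```text
clock: 3.95
tcp_pos: [517.9, -186.0, 102.8]
eef_rot: [0.0, 0.04, 0.999, -0.001]
wrist_force: [0.4, -7.0, 5.2]
opening: 0.111
grasp_force: 59.6
```

```bash
cat > m.py <<'E'
from h import *
import sys
s=observe();print(s['clock'],np.round(s['tcp_pos'],1),np.round(s['eef_rot'],4),np.round(s['wrist_force'],1),np.round(s['torque'],2),round(s['opening'],3),round(s['grasp_force'],1))
f=grab('side',sys.argv[1] if len(sys.argv)>1 else None);P=pts(f);z=P[...,2];ok=(f['depth']>0)&(P[...,0]>400)&(P[...,0]<660)&(P[...,1]<300)&(P[...,1]>-320)
for lo,hi in [(94,104),(126,138)]:
    c,l,st,ce=cv2.connectedComponentsWithStats((ok&(z>lo)&(z<hi)).astype(np.uint8))
    for i in range(1,c):
        if st[i,4]<60: continue
        q=P[l==i];r=cv2.minAreaRect(q[:,:2].astype(np.float32));A=np.c_[q[:,:2]-q[:,:2].mean(0),np.ones(len(q))]
        print(lo,st[i,4],np.round(ce[i]),np.round(r[0],1),np.round(r[1],1),round(r[2],2),'plane',np.round(np.linalg.lstsq(A,q[:,2],rcond=None)[0],3))
E
python3 m.py s2.png
```

```text
3.95 [ 517.9 -186.   102.8] [ 5.000e-04  4.010e-02  9.992e-01 -9.000e-04] [ 0.4 -7.   5.2] [-1.17  0.14  0.04] 0.111 59.6
94 723 [347. 174.] [ 523.8 -112.8] [164.8 121.9] 85.42 plane [-2.0000e-03 -2.0000e-03  9.8381e+01]
126 97 [368. 142.] [ 507.9 -180.3] [39.8 25.2] 43.38 plane [ 2.60000e-02 -1.91000e-01  1.31554e+02]
126 66 [288. 247.] [544.6 154.5] [23.2 12.4] 86.13 plane [ 1.08000e-01 -6.00000e-02  1.30353e+02]
126 62 [273. 280.] [539.7 230.3] [25.4 15.1] 35.27 plane [2.05000e-01 1.20000e-01 1.29032e+02]
```

View pics/s2.png

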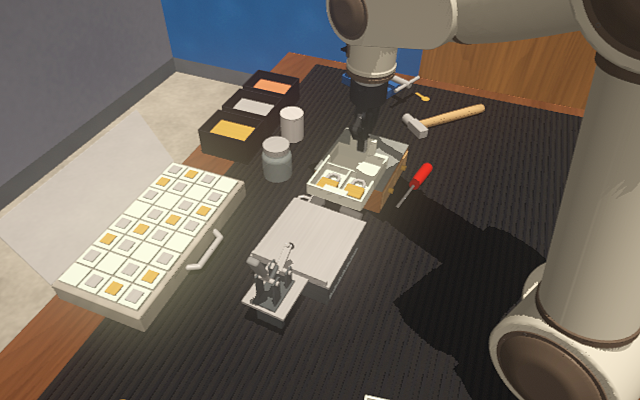

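Tray at about (345,172) is level and lined up with the stand, padlocks in place. I'll carry on across the gap.

Call:
play_rows(
  rows=[
    [0,[0,0.5,0],0],
    [0,[0.01,1.3,0],0],
    [0,[0.01,2.1,0],0],
    [0,[0.02,2.9,0],0],
    [0,[0.02,3.7,0],0],
    [0,[0.02,4.5,0],0],
    [0,[0.03,5.3,0],0],
    [0,[0.03,6.1,0],0],
    [0,[0.03,6.8,0],0],
    [0,[0.03,7.2,0],0],
  ],
)

```text
clock: 5.25
tcp_pos: [523.3, -114.3, 102.7]
eef_rot: [0.0, 0.04, 0.999, -0.001]
wrist_force: [-0.8, -6.4, 4.4]
opening: 0.11
grasp_force: 59.2
```

```bash
python3 m.py
```

```text
5.25 [ 523.3 -114.3  102.7] [ 3.000e-04  4.000e-02  9.992e-01 -9.000e-04] [-0.8 -6.4  4.4] [-1.81  0.16 -0.01] 0.11 59.2
94 753 [334. 195.] [529.  -40.2] [163.7 121.1] 85.32 plane [-2.000e-03 -9.000e-03  9.761e+01]
126 93 [356. 160.] [ 514.4 -110.5] [40.  20.9] 26.62 plane [ 3.6000e-02 -2.1100e-01  1.3149e+02]
126 72 [288. 248.] [544.6 156.8] [23.1 12.4] 86.85 plane [  0.189  -0.17  130.492]
126 70 [273. 281.] [541.7 230.9] [27.2 18.7] 26.39 plane [1.36000e-01 1.04000e-01 1.29109e+02]
```

Call:
play_rows(
  rows=[
    [0,[0,0.6,0],0],
    [0,[0,1.5,0],0],
    [0,[0.01,2.5,0.05],0],
    [0,[0.01,3.5,0.1],0],
    [0,[0.01,4.5,0.15],0],
    [0,[0.02,5.5,0.18],0],
    [0,[0.02,6.5,0.18],0],
    [0,[0.02,7.5,0.18],0],
    [0,[0.03,8.5,0.18],0],
    [0,[0.03,9.5,0.18],0],
  ],
)

```text
clock: 6.55
tcp_pos: [530.6, -18.5, 100.7]
eef_rot: [0.0, 0.04, 0.999, -0.0]
wrist_force: [-0.0, -5.5, 3.4]
opening: 0.105
grasp_force: 60.1
```

```bash
python3 m.py
```

```text
6.55 [530.6 -18.5 100.7] [ 1.000e-04  4.020e-02  9.992e-01 -1.000e-04] [-0.  -5.5  3.4] [-0.79  0.01 -0.03] 0.105 60.1
94 794 [314. 227.] [536.3  55.2] [162.8 122.2] 85.55 plane [-1.0000e-03 -4.0000e-03  9.7072e+01]
126 95 [338. 188.] [518.  -10.3] [34.6 25.2] 57.91 plane [ 8.00000e-02 -2.38000e-01  1.30721e+02]
126 74 [288. 248.] [544.8 156.6] [22.5 12.3] 82.19 plane [ 1.40000e-02 -1.61000e-01  1.30455e+02]
126 82 [269. 280.] [550.  230.6] [40.3 18.9] 13.27 plane [-8.00000e-03  1.30000e-01  1.29097e+02]
```

Call:
play_rows(
  rows=[
    [0,[0,0.5,0],0],
    [0,[0,1.0,0],0],
    [0,[0,1.3,0],0],
    [0,[0,1.5,0],0],
    [0,[0,1.6,0],0],
    [0,[0,1.7,0],0],
    [0,[0,1.8,0],0],
    [0,[0,1.85,0],0],
  ],
)

```text
clock: 7.6
tcp_pos: [532.0, -0.8, 100.7]
eef_rot: [0.0, 0.04, 0.999, -0.0]
wrist_force: [0.0, -5.1, 3.1]
opening: 0.106
grasp_force: 60.2
```

```bash
python3 m.py s3.png; python3 -c "
import cv2;i=cv2.imread('pics/s3.png')[150:330,200:400];cv2.imwrite('pics/s3c.png',cv2.resize(i,None,fx=3.3,fy=3.3,interpolation=2))"
```

```text
7.6 [532.   -0.8 100.7] [ 1.000e-04  4.020e-02  9.992e-01 -2.000e-04] [ 0.  -5.1  3.1] [-0.85  0.04  0.01] 0.106 60.2
94 335 [286. 222.] [575.   70.4] [163.4  48.9] 83.6 plane [-2.6000e-02 -2.0000e-03  9.6902e+01]
94 472 [324. 241.] [509.9  75.2] [162.6  65.7] 85.39 plane [ 1.0000e-02 -7.0000e-03  9.7038e+01]
126 93 [335. 194.] [518.7   6.8] [35.1 26.3] 59.17 plane [ 5.50000e-02 -2.06000e-01  1.31074e+02]
126 72 [288. 247.] [544.4 155.3] [24.7 11.5] 85.46 plane [ 1.11000e-01 -1.39000e-01  1.30833e+02]
126 87 [269. 280.] [549.9 231. ] [40.1 19. ] 12.93 plane [-1.70000e-02  1.73000e-01  1.28789e+02]
```

View pics/s3c.png

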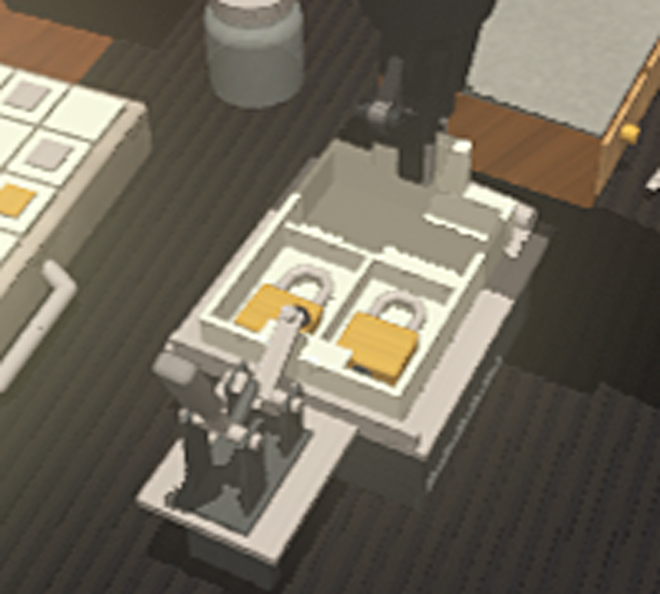

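The tray is on the stand, close to the stop and square to it, with the padlocks in place. There is no stop force yet, so I'll creep forward.

Call:
play_rows(
  rows=[
    [0,[0,0.05,0],0],
    [0,[0,0.1,0],0],
    [0,[0,0.15,0],0],
    [0,[0,0.15,0],0],
  ],
)

```text
clock: 8.15
tcp_pos: [532.2, 0.7, 100.7]
eef_rot: [0.0, 0.04, 0.999, -0.0]
wrist_force: [-0.3, -4.7, 4.8]
opening: 0.105
grasp_force: 60.2
```

Call:
play_rows(
  rows=[
    [0,[0,0.05,0],0],
    [0,[0,0.1,0],0],
    [0,[0,0.1,0],0],
  ],
)

```text
clock: 8.52
tcp_pos: [532.2, 1.0, 100.7]
eef_rot: [0.0, 0.04, 0.999, -0.001]
wrist_force: [-1.9, -12.2, 3.4]
opening: 0.108
grasp_force: 60.4
```

Call:
play_rows(
  rows=[
    [0,[0,0.05,0],0],
    [0,[0,0.1,0],0],
    [0,[0,0.1,0],0],
  ],
)

```text
clock: 8.9
tcp_pos: [532.2, 1.0, 100.7]
eef_rot: [-0.0, 0.04, 0.999, -0.002]
wrist_force: [-3.6, -22.7, 4.8]
opening: 0.11
grasp_force: 60.6
```

The tray is home: the stop pushes back with 23 N and the plate has stopped moving. I'll release, rise and move above the clamp.

Call:
play_rows(
  rows=[
    [0.3,[0,0,0],0],
    [0.6,[0,0,0],0],
    [0.7,[0,0,0],0],
    [0.7,[0,0,0],0],
    [0.7,[0,0,-2],0],
    [0.7,[0,0,-6],0],
    [0.7,[0,0,-10],0],
    [0.5,[0,0,-13],0],
    [0,[0,5,-13],0],
    [0,[0,9,-13],0],
  ],
)

```text
clock: 10.15
tcp_pos: [539.5, 93.9, 230.9]
eef_rot: [0.0, 0.04, 0.999, 0.0]
wrist_force: [0.1, -0.6, -0.3]
opening: 0.082
grasp_force: 0.0
```

```bash
python3 m.py; python3 - <<'E'
from h import *
f=grab('wrist','w2.png');P=pts(f);z=P[...,2];ok=f['depth']>0
o=np.array([537.9,73.3]);a=np.array([.0785,.9969]);b=np.array([.9969,-.0785])
u=(P[...,:2]-o)@a;x=(P[...,:2]-o)@b
for n in ['wrist','side','scene']:
    f=grab(n);P=pts(f);z=P[...,2];ok=f['depth']>0;u=(P[...,:2]-o)@a;x=(P[...,:2]-o)@b
    for lo in range(140,215,10):
        m=ok&(u>130)&(u<270)&(abs(x)<50)&(z>lo)&(z<lo+10)
        if m.sum()>5: print(n,lo,m.sum(),'u',np.round([u[m].min(),np.median(u[m]),u[m].max()]),'x',np.round([x[m].min(),np.median(x[m]),x[m].max()]))
E
```

```text
10.15 [539.5  93.9 230.9] [3.000e-04 4.040e-02 9.992e-01 2.000e-04] [ 0.1 -0.6 -0.3] [ 0.04  0.   -0.02] 0.082 0.0
94 857 [309. 233.] [537.8  74.1] [164.  122.4] 85.21 plane [-3.0000e-03 -4.0000e-03  9.6938e+01]
126 167 [328. 191.] [531.1   0.7] [12.2 59.9] 86.73 plane [-2.1000e-02 -2.9800e-01  1.3077e+02]
126 75 [288. 248.] [544.9 156.1] [22.8 13.1] 86.61 plane [ 1.20000e-02 -1.20000e-01  1.30242e+02]
126 66 [273. 281.] [541.6 226.1] [20.7 23.1] 79.82 plane [1.79000e-01 7.90000e-02 1.29052e+02]
wrist 140 226 u [155. 159. 165.] x [-5.  0.  7.]
wrist 150 194 u [159. 162. 169.] x [-9.  0.  9.]
wrist 160 441 u [161. 164. 172.] x [-9. -1. 11.]
wrist 170 529 u [164. 167. 178.] x [-9. -1. 10.]
wrist 180 592 u [167. 171. 181.] x [-9. -1. 11.]
wrist 190 696 u [171. 175. 185.] x [-9. -1. 11.]
wrist 200 942 u [175. 180. 189.] x [-9. -0. 11.]
side 140 9 u [158. 163. 165.] x [-6. -5. -2.]
side 150 11 u [165. 172. 173.] x [-9. -6.  5.]
side 160 32 u [164. 173. 177.] x [-10.  -7.   7.]
side 170 33 u [167. 178. 181.] x [-9. -8.  7.]
side 180 34 u [172. 182. 185.] x [-10.  -8.   6.]
side 190 40 u [174. 186. 189.] x [-9. -6.  8.]
side 200 93 u [177. 184. 189.] x [-9. -1.  9.]
scene 140 21 u [154. 158. 162.] x [-5.  2.  7.]
scene 150 13 u [159. 162. 173.] x [-4.  1.  9.]
scene 160 31 u [160. 164. 174.] x [-9.  1. 11.]
scene 170 32 u [162. 167. 175.] x [-8.  4. 11.]
scene 180 34 u [168. 172. 179.] x [-9.  2. 11.]
scene 190 36 u [171. 176. 183.] x [-9.  2. 11.]
scene 200 39 u [176. 180. 189.] x [-8.  2. 10.]
```

View pics/w2.png

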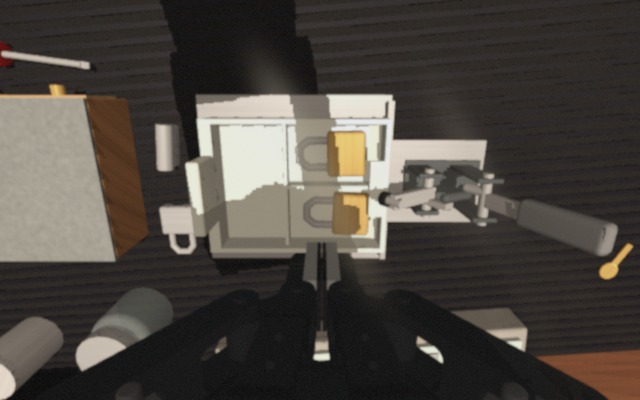

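The wrist view shows the tray home with its padlocks, the clamp foot at about (385,198) above the flange, and the grey grip from (525,212) to (605,235). The measured grip face matches the nominal arc, so I'll go beside it and then push.

Call:
play_rows(
  rows=[
    [0,[0,5,0],0],
    [0,[0,10,0],0],
    [0,[0,12,0],0],
    [0,[0,12,2],0],
    [0,[0,12,4],0],
    [0,[0,12,4],0],
  ],
)

```text
clock: 11.15
tcp_pos: [548.7, 211.1, 189.3]
eef_rot: [-0.001, 0.041, 0.999, -0.0]
wrist_force: [0.4, -0.8, 0.1]
opening: 0.002
grasp_force: 0.0
```

Call:
play_rows(
  rows=[
    [0,[0,1.2,0],0],
    [0,[0,1.91,0],0],
    [0,[0,2.6,0.2],0],
    [0,[0,3.21,0.5],0],
    [0,[0,3.8,0.85],0],
    [0,[0,4.38,1.26],0],
    [0,[0,4.38,1.26],0],
  ],
)

```text
clock: 12.02
tcp_pos: [552.8, 256.5, 178.3]
eef_rot: [0.0, 0.04, 0.999, 0.0]
wrist_force: [0.1, -1.4, 5.1]
opening: -0.001
grasp_force: 2.7
```

Call:
play_rows(
  rows=[
    [0,[0,0.5,0.47],0],
    [0,[0,0.99,0.99],0],
    [0,[0,1.4,1.57],0],
    [0,[0,1.77,2.16],0],
    [0,[0,2.05,2.8],0],
    [0,[0,2.29,3.46],0],
    [0,[0,2.45,4.1],0],
    [0,[0,2.5,4.5],0],
    [0,[0,2.55,4.75],0],
    [0,[0,2.55,4.75],0],
  ],
)

```text
clock: 13.28
tcp_pos: [554.6, 281.2, 130.4]
eef_rot: [-0.0, 0.04, 0.999, -0.0]
wrist_force: [-0.0, -0.0, 0.5]
opening: -0.003
grasp_force: 0.0
```

```bash
cat > c.py <<'E'
from h import *
o=np.array([537.9,73.3]);a=np.array([.0785,.9969]);b=np.array([.9969,-.0785])
s=observe();print(s['clock'],np.round(s['tcp_pos'],1),np.round(s['wrist_force'],1))
for n in ['side','scene']:
    f=grab(n,n+'_c%d.png'%int(s['clock']));P=pts(f);z=P[...,2];ok=f['depth']>0;u=(P[...,:2]-o)@a;x=(P[...,:2]-o)@b
    for lo in range(60,250,15):
        m=ok&(abs(x)<12)&(abs(u-lo-7.5)<7.5)&(z>60)&(z<200)
        if m.sum()>3: print(n,lo,m.sum(),np.round(np.percentile(z[m],[10,50,90]),1))
E
python3 c.py
```

```text
13.275 [554.6 281.2 130.4] [-0.  -0.   0.5]
side 60 56 [ 96.2 108.8 116.6]
side 75 159 [ 74.2  93.5 112.6]
side 90 81 [ 67.8 110.3 112.2]
side 105 148 [ 70.4 109.  127.1]
side 120 64 [ 70.9 125.2 129.5]
side 135 109 [ 70.3 125.  130.1]
side 150 197 [ 69.8  73.1 127.1]
side 165 226 [ 65.8  73.2 193.2]
side 180 54 [123.8 127.9 179.6]
side 195 113 [125.3 157.7 181.9]
side 210 320 [127.6 150.9 185.8]
side 225 209 [125.1 129.3 186.7]
side 240 48 [123.3 187.7 198.7]
scene 60 83 [ 73.9  98.6 116. ]
scene 75 38 [ 75.  104.4 115.4]
scene 90 42 [ 68.9 112.  114.5]
scene 105 86 [ 71.9 110.7 127.9]
scene 120 32 [ 71.7 127.4 132.3]
scene 135 28 [ 72.5 128.3 130.8]
scene 150 64 [ 71.4 125.3 130.7]
scene 165 47 [ 71.4 126.6 188.8]
scene 180 79 [126.9 133.9 194.2]
scene 195 78 [129.1 146.2 180.9]
scene 210 21 [127.3 141.8 177.4]
scene 225 16 [125.2 128.9 157.3]
scene 240 5 [152.7 193.1 196.4]
```

Call:
play_rows(
  rows=[
    [0,[0,0,-2],0],
    [0,[0,0,-6],0],
    [0,[0,0,-11],0],
    [0,[0,-4,-14],0],
    [0,[0,-10,-14],0],
    [0,[0,-16,-14],0],
    [0,[0,-20,-14],0],
    [0,[0,-20,-14],0],
  ],
)

```text
clock: 14.38
tcp_pos: [538.5, 79.6, 270.8]
eef_rot: [0.0, 0.042, 0.999, -0.0]
wrist_force: [0.6, 0.7, 0.3]
opening: 0.002
grasp_force: 0.0
```

```bash
python3 c.py; python3 m.py; python3 - <<'E'
from h import *
a=grab('wrist')['frame'];b=grab('side')['frame']
cv2.imwrite('pics/f.png',np.vstack([cv2.resize(a[60:320,120:],(624,312)),cv2.resize(b[160:330,180:420],(424,300),interpolation=2)[:288] if 0 else cv2.copyMakeBorder(cv2.resize(b[160:330,200:400],(338,288),interpolation=2),0,0,0,624-338,cv2.BORDER_CONSTANT)]))
E
```

```text
14.375 [538.5  79.6 270.8] [0.6 0.7 0.3]
side 60 54 [ 96.6 104.4 116.9]
side 75 160 [ 75.6  94.6 113. ]
side 90 83 [ 67.4 110.2 112.7]
side 105 152 [ 70.6 108.5 127.3]
side 120 68 [ 69.9 126.6 129.6]
side 135 107 [ 70.  124.3 129.3]
side 150 198 [ 70.2 120.8 127.1]
side 165 185 [ 65.1  71.2 126.5]
side 180 86 [125.1 127.9 129.9]
side 195 115 [125.3 128.6 129.9]
side 210 124 [125.  128.6 130.3]
side 225 139 [125.2 128.3 129.8]
side 240 21 [122.4 124.5 126.6]
scene 60 80 [ 73.5  98.9 114.5]
scene 75 41 [ 75.5 111.9 115.1]
scene 90 38 [ 70.  112.1 114.3]
scene 105 87 [ 71.5 111.1 128.3]
scene 120 31 [ 70.7 127.3 130.5]
scene 135 26 [ 73.1 128.6 131.5]
scene 150 64 [ 71.3 125.1 129.6]
scene 165 40 [ 71.  125.8 129.2]
scene 180 38 [125.2 129.  132. ]
scene 195 36 [127.4 130.1 131.5]
scene 210 36 [127.7 130.4 132.5]
scene 225 33 [126.7 130.5 132. ]
14.475 [538.6  81.9 270.6] [2.000e-04 4.060e-02 9.992e-01 2.000e-04] [ 0.3  0.2 -0.2] [ 0.03  0.02 -0.03] -0.001 0.0
94 846 [309. 232.] [537.9  73.9] [163.8 121.3] 85.41 plane [-2.0000e-03 -5.0000e-03  9.7034e+01]
126 171 [328. 191.] [ 5.308e+02 -1.000e-01] [12.2 58.8] 85.32 plane [-2.30000e-02 -2.66000e-01  1.30789e+02]
126 264 [269. 275.] [547.9 218.2] [65.5 39.8] 69.46 plane [ 2.00000e-03 -1.20000e-02  1.27788e+02]
126 287 [249. 303.] [554.5 278.3] [43.9 19.4] 87.14 plane [3.5000e-02 1.4000e-02 1.2866e+02]
```

View pics/f.png

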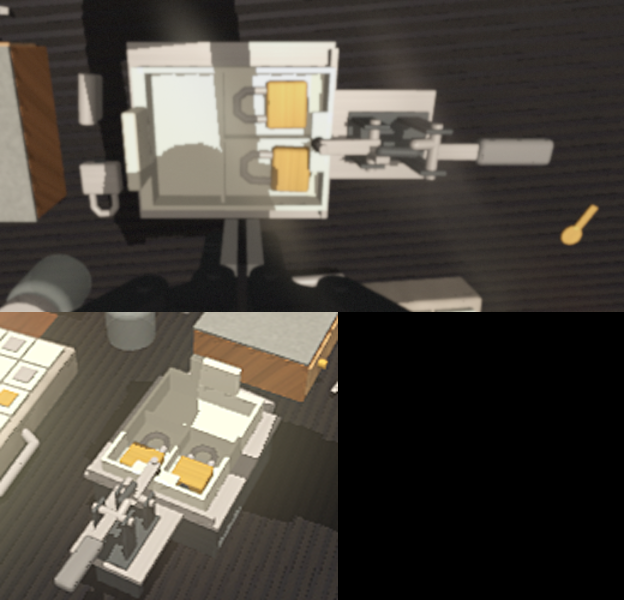

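The wrist and side crops show the handle level and locked, with the rubber foot on the flange at about (318,145). The tray is home and level, both padlocks are in their pockets, and the bench parts at about (90,100) and (100,185) are undisturbed.

```bash
python3 -c "
from workcell import ticket
print(ticket.sign_off())"
```

```text
the job is handed in; nothing more can be done
None
```

The tray of padlocks is on the steel stand, level and with its front against the stop; the clamp is locked onto its front flange, the gripper is clear, the lock parts in the gap were left alone, and I handed the job in at about 14.5 s on the clock.

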